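# Slide the measuring cylinder under the reader and start the check

### The job

Push the tall measuring cylinder low on its body so that it slides along the bench, upright and never lifted, until its foot rests fully home against both bars of the V-shaped stop under the reading head. Then press the black start button on the control box all the way down and let go, leaving the cylinder seated and upright. Push only: do not grip or pick up anything, and leave the other things on the bench where they stand.

Things in the scene. Friction and masses are not known exactly. Their poses are not given: they have to be found in the camera images.
- tall_cylinder: Tall white plastic measuring cylinder, loose, 260 mm high, about 0.35 kg (varies): round foot 72 mm across, 16 mm thick, with an upright side; on it a tube 36 mm across with thin grey rings, lip 42 mm at the top. Origin: centre of its underside; z up the tube. Bench friction about 0.6 (varies): pushed on the foot it slides, pushed higher than about 40 mm it may tip.
- seat (a point): Point on the bench (height 0) where the centre of the tall cylinder's underside lies when its foot touches both bars of the V stop. x points level from the mouth of the V into its corner (the way to push, roughly to the robot's left); z up. The two fixed aluminium bars are 16 mm high, 10 mm thick, 66 mm long, at 45 degrees to x; inner faces 36 mm from this point, mouth about 98 mm wide.
- station: The fixed reader that carries the V stop; origin and axes as seat. Behind the corner, 105 mm along +x, a steel column 22 mm thick on a cream base (75 by 100 mm, 30 mm high) carries a level cream arm to the round aluminium reading head (38 mm across) straight above the seat; the head's underside is 284 mm above the bench, the top of the arm 332 mm.
- start_button_top (a point): Centre of the top face of the round black start button, 28 mm across, in a round steel collar 44 mm across and 12 mm high, on top of a fixed cream control box 100 by 90 mm and 50 mm high. The face is about 68 mm above the bench and 6 mm above the collar when it is up; press straight down.
- start_button (a joint): Travel of the start button in m: 0 up, 0.006 fully down. It springs back; fully down takes 4 N.
- short_cylinder: Shorter white measuring cylinder, loose, 150 mm high, foot 68 mm across, tube 36 mm across: not the one to push. Origin: centre of its underside. It and the tall one may stand in either of two places.
- amber_bottle: Amber glass bottle, loose, 62 mm across, 150 mm high. Origin: centre of its underside. Leave it alone.
- beaker: Clear beaker, loose, 80 mm across the rim, 95 mm high. Origin: centre of its underside. Leave it alone.
- mortar: White ceramic mortar bowl, loose, 96 mm across, 55 mm high. Origin: centre of its underside. Leave it alone.
- brass_weight: Brass weight with a knob, loose, 34 mm across, 46 mm high. Origin: centre of its underside. Leave it alone.
- jar: White plastic jar with a lid, loose, 70 mm across, 75 mm high. Origin: centre of its underside. Leave it alone.
- spatula: Spatula with a wooden handle, loose, 200 mm long, lying flat. The origin is near its middle on the underside; x points to the blade. Leave it alone.
There are look-alikes about, which are no part of the job. What is shaped like the part that bears start_button_top but green or pink is not meant.

How it is judged (in metres and radians):
On the way, in this order (a step that is already met when the one before it is completed fails the run):
1. the tall cylinder stands upright and still, home in the V stop (horizontal distance between tall_cylinder and seat below 0.007 m and angle between tall_cylinder's own z axis and vertical below 0.05 rad and height (world z) of tall_cylinder below 0.004 m and linear speed of tall_cylinder below 0.02 m/s), for 0.3 s.
2. the start button is pressed all the way down with the cylinder seated (value of joint start_button above 0.0045 m and horizontal distance between tall_cylinder and seat below 0.007 m), for 0.1 s.
At the end, for the whole second after the job is handed in: The tall cylinder stands upright (tilt under 0.05 rad) and at rest on the bench, its axis within 7 mm of the seat point in the V stop; the start button, pressed after that, is up again; every other loose thing is within 20 mm of where it started (all of step 1 and value of joint start_button below 0.002 m and distance of each of short_cylinder, amber_bottle, beaker, mortar, brass_weight, jar, spatula from where it was at the start of the episode below 0.02 m); the robot touches nothing.
It fails at once if the tall cylinder is touched by the fingers high up, with the grasp point over 80 mm above the bench (contact force between the fingers and tall_cylinder above 0.5 N and height (world z) of the grasp point above 0.08 m).
It fails at once if the tall cylinder is gripped: touched with its axis between the jaws (contact force between the fingers and tall_cylinder above 0.5 N and horizontal distance between the grasp point and tall_cylinder below 0.014 m).
It fails at once if the tall cylinder rocks or tips by more than 0.2 rad, or is lifted (the centre of its underside rises more than 9 mm) (angle between tall_cylinder's own z axis and vertical above 0.2 rad or height (world z) of tall_cylinder above 0.009 m).
It fails at once if the start button is pressed while the tall cylinder is not in the stop (value of joint start_button above 0.003 m and horizontal distance between tall_cylinder and seat above 0.012 m).
It fails at once if another loose thing is moved more than 20 mm, in any direction (distance of any of short_cylinder, amber_bottle, beaker, mortar, brass_weight, jar, spatula from where it was at the start of the episode above 0.02 m).
It also fails if it takes over 72 s, if anything falls off the work surface, if the arm or the gripper's body presses on something with over 40 N, if the wrist force passes 120 N, or if a joint passes its speed limit or range.

### The arm

A 6-joint arm with a two-finger parallel gripper is mounted at the origin on the work surface. World frame = base frame: x ahead of the robot, y to its left, z up, the work surface at z = 0. Lengths are in mm, angles in rad, forces in N, time in s.
With the tool pointing down it reaches from about 350 to 850 mm from the base axis. Payload 8.1 kg.
Tool frame: the origin (TCP) lies midway between the tips of the shut fingers; the grasp point (between the pads) lies 19 mm behind it; z points along the fingers, y is the direction in which the jaws open and shut (so a half turn about z gives the same grasp; the last joint's range is limited). The gripper opens to 85 mm and grips with 20 to 120 N. Pads are 22 mm wide; open, the fingers measure 114 mm over their backs; the gripper's body (76 mm by 85 mm) begins 54 mm behind the grasp point. The pads swing forward as they close: fully open they stand 13 mm farther back than shut.
Start: joints at [1.096, 0.13, 1.488, -0, 1.523, -0.085], TCP at [227.981, 555.004, 231.292] pointing down, gripper open.
Joint ranges: [-2.96, 2.96], [-0.89, 2.26], [0.02, 2.5], [-1.34, 4.48], [0, 2.73], [-2.66, 2.66]. Speed limits (rad/s): [2.39, 2.39, 2.79, 3.14, 3.14, 3.14].

### API

Orientations are given as [roll, pitch, yaw] about the fixed x, y, z axes, in that order (R = Rz(yaw) Ry(pitch) Rx(roll)).
In Python, from plant import env gives the robot as it stands.
- The arm moves only by the tool drive_tool, never from a script. Its argument "targets" is a list of rows, each a list of 3 entries, a list of its own where there are three numbers: the gripper command: -1 is shut, 1 is fully open, values between are in proportion, then the shift along the tool's x, y, z each as a share of 0.5 m, from -1 to 1, then the turn about the tool's z as a share of 180 degrees, from -1 to 1. A call has 1 to 12 rows; each row is the pose to reach, as a shift and turn from the pose commanded when the call began, along the tool's axes at that moment, turning the shorter way round; what a row does not reach only later rows make up. A row lasts 1/10 s, in which the tool goes at most 50 mm and 8.59 degrees, less where a joint would pass 70% of its speed; a pose out of reach is approached as far as the arm can. A call with a number of a shift or a turn outside -1 to 1 is refused whole. A call with a gripper value outside its range is refused whole. The fingers move at their own pace and stop on an object; "newtons" is the grip in N (left out, the last holds). Time passes only in rows, so rows that repeat a pose let the fingers close. It gives the time, the measured TCP pose, the force and the opening at its end, in the units of the state.
- env.get_obs(): the state, without advancing time (a new reading comes with each control period).
- env.camera(name): name is "side" or "top"; returns the picture (480x640x3 uint8, blue, green, red); there is no depth.
- env.camera_params(name): a dict with "mtx" (3x3 intrinsics, pixels), "k1" (the pictures are not rectified: a ray, as slopes to the right and down, at radius r is drawn at 1 + k1 r^2 times it, then the intrinsics apply), "xyz" and "attitude" of the camera in the world. Camera axes: x right, y down, z forward; pixel columns grow to the right and rows downward; lengths in mm; the calibration is good to about 2 mm. A picture is of the moment at which its call begins. camera_params takes no time and is no camera call.
- env.close_job(): hands the job in, once; it reports no verdict.
The state is a dict: "clock": time; "joint_pos": joint angles; "dq": joint speeds; "effort": joint torques, N m; "position": TCP position; "tool_rot": TCP orientation; "force": force on the tool from outside, world axes, zero at the start; "moment": the same for the moment, N m; "opening": opening from 0.0 (shut) to 1.0 (fully open).
Only numpy, scipy, OpenCV 4.12 (cv2) and the standard library are available. Lean on these libraries where they do the work, as an engineer would, in place of code of your own. Each camera call takes 0.05 s, during which the arm holds its last target. There are 200 camera calls.

## Working session

There is one attempt and no reset: what is moved stays moved. The work goes in short steps, Python scripts to look and compute and a tool call to move; the robot and the scene stay as the last step left them, time stands still between calls to the robot, and variables do not carry over. Pictures are saved under pics/ and viewed, about 8 in all and at most 12, crops included, and the job is handed in when it is done.

Besides the shell and the picture viewer there is one more tool, called after "Request:" by a JSON object that holds its "api" and its "payload". drive_tool: Moves the arm, as the interface text tells. Shift numbers are shares of 0.5 m and turn numbers shares of 180 degrees, none past 1 either way. Its arguments: {"type":"object","properties":{"targets":{"type":"array","items":{"type":"array"}},"newtons":{"type":"number"}},"required":["targets"]}

```bash
mkdir -p pics; ls; cat > h.py <<'E'
import numpy as np, cv2
from scipy.spatial.transform import Rotation as R
from plant import env
def P(n):
    p=env.camera_params(n); return p
def rot(p):
    a=np.array(p["attitude"],float)
    return a if a.shape==(3,3) else R.from_euler('xyz',a).as_matrix()
def ray(n,u,v):
    p=P(n); q=cv2.undistortPoints(np.array([[[u,v]]],float),np.array(p["mtx"],float),np.array([p["k1"],0,0,0],float))[0,0]
    return np.array(p["xyz"],float), rot(p)@np.array([q[0],q[1],1])
def onz(n,u,v,z):
    o,d=ray(n,u,v); return (o+d*(z-o[2])/d[2]).round(1)
def pix(n,X):
    p=P(n); M=rot(p); t=-M.T@np.array(p["xyz"],float)
    return cv2.projectPoints(np.array([X],float),M.T.copy(),t,np.array(p["mtx"],float),np.array([p["k1"],0,0,0],float))[0].ravel().round(1)
def snap(n,f):
    im=env.camera(n); cv2.imwrite('pics/'+f,im); return im
E
python3 - <<'E'
from h import *
for n in("side","top"): print(P(n)); snap(n,n+'0.png')
print(env.get_obs())
o=env.get_obs(); print(pix("top",o["position"]),pix("side",o["position"]))
E
```

```text
pics
{'mtx': array([[438.86444015,   0.        , 316.10516678],
       [  0.        , 438.86444015, 237.96006105],
       [  0.        ,   0.        ,   1.        ]]), 'k1': -0.06557987385926403, 'xyz': array([ 303.65719837, -747.22509189,  894.65126382]), 'attitude': array([-2.35628820e+00, -3.83485286e-04, -2.68835225e-01])}
{'mtx': array([[520.26492001,   0.        , 322.90773393],
       [  0.        , 520.26492001, 247.87149154],
       [  0.        ,   0.        ,   1.        ]]), 'k1': -0.12179103732696214, 'xyz': array([ 206.51190339,   60.25284129, 1755.1032845 ]), 'attitude': array([-2.955138  , -0.0243271 , -1.54532975])}
{'clock': 0.1, 'joint_pos': array([ 1.09561357e+00,  1.31063857e-01,  1.48919441e+00,  1.55423804e-05,
        1.52296119e+00, -8.53825265e-02]), 'dq': array([ 0.00169337, -0.0011097 , -0.00264264, -0.00083747,  0.00065006,
       -0.00287292]), 'effort': array([ 1.49786421e-03, -5.70953000e+01, -5.01942766e+01, -4.90937032e-05,
        8.26100382e-03,  6.51996788e-05]), 'position': array([227.74257909, 554.57029405, 230.34912281]), 'tool_rot': array([-3.13997310e+00, -1.54198698e-04,  2.75179154e+00]), 'force': array([-0.16679058,  0.74617857, -0.01593156]), 'moment': array([-0.02366501, -0.01054724,  0.03135418]), 'opening': 1.0041377227618535}
[141.4 332.4] [180.8 107.6]
```

View pics/top0.png

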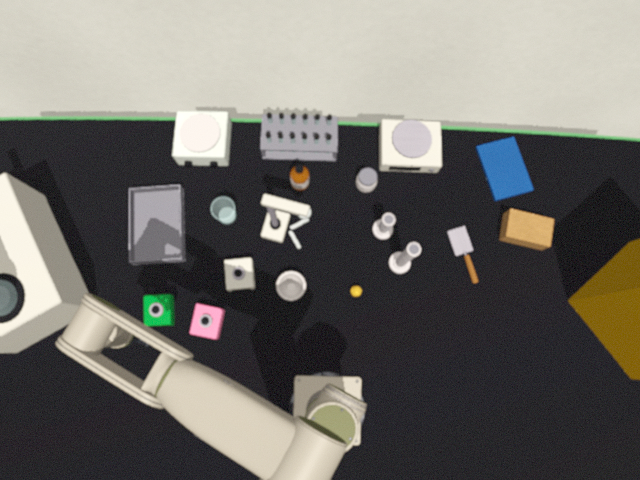

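View pics/side0.png

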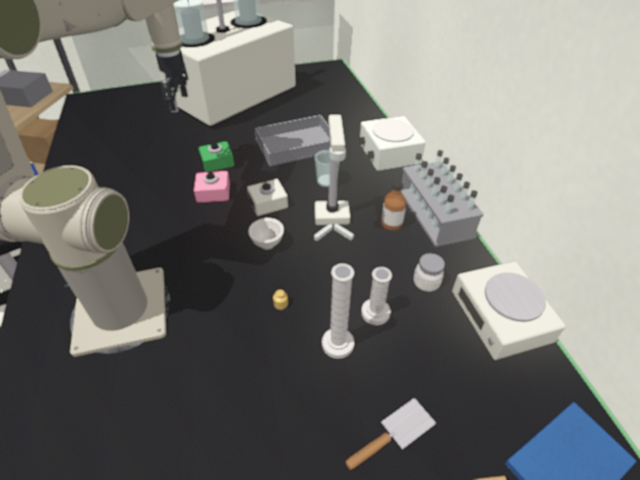

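Top view: the tall cylinder's foot is at (400,263) and the short one's at (383,230). The station's V is at (297,232). The cream control box is at (239,274), with a green look-alike at (157,310) and a pink one at (207,321). In the side view the tall foot is at (338,345), the short foot at (376,312), the V at (334,232), and the cream box at (267,196). Next, an enlarged crop to confirm.

```bash
python3 - <<'E'
from h import *
t=cv2.imread('pics/top0.png'); s=cv2.imread('pics/side0.png')
def c(im,x,y,w,h,k): return cv2.resize(im[y:y+h,x:x+w],None,fx=k,fy=k,interpolation=cv2.INTER_CUBIC)
a=c(t,220,180,100,120,4); b=c(s,240,100,120,150,4)[:480]
d=c(t,360,205,100,75,4); 
e=c(s,300,255,100,110,4)
out=np.zeros((600,800,3),np.uint8)
# left: top view V+button 220..320 x 180..255+ ; right: side V
out[:480,:400]=a; out[:600,400:800]=c(s,250,160,100,150,4)
cv2.imwrite('pics/crop1.png',out)
E
```

```text
(no output)
```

View pics/crop1.png

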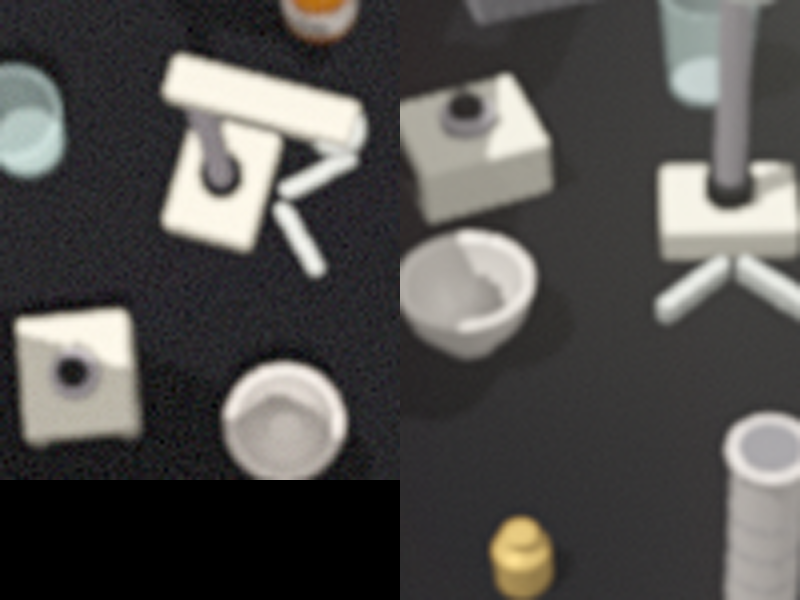

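Crop: the cream box carries a black button in a steel collar, at top (238,273). It is neither green nor pink, so it is the right one. The V's corner is at about top (290,230), with bar ends at (309,219) and (300,248). The tall cylinder in side view is clearly longer than the short one.

```bash
python3 - <<'E'
from h import *
t=cv2.imread('pics/top0.png'); s=cv2.imread('pics/side0.png')
for n,u,v,z in [("top",400,263,8),("side",338,345,8),("top",413.5,249.5,260),("side",343,271,260),("top",383,231,8),("side",376,313,8),
 ("top",238.2,273,68),("side",266.5,187,68),("top",356,291,20),("side",281,300,20),("top",291,287,27),("side",266,234,27)]: print(n,u,v,z,onz(n,u,v,z))
# bars on z=16
for n,pts in [("top",[(290.3,229),(308.5,219.2),(289,231.5),(299.5,247)]),("side",[])]:
    for p in pts: print(n,p,onz(n,*p,16))
out=np.zeros((600,800,3),np.uint8)
def c(im,x,y,w,h,k): return cv2.resize(im[y:y+h,x:x+w],None,fx=k,fy=k,interpolation=cv2.INTER_CUBIC)
out[:300,:400]=c(s,310,215,50,37,8)[:300-4].repeat(1,0) if 0 else cv2.resize(s[215:252,308:358],(400,300))
out[:300,400:]=cv2.resize(t[215:252,280:330],(400,300),interpolation=cv2.INTER_CUBIC)
out[300:,:400]=c(s,310,258,100,75,4)
out[300:,400:]=cv2.resize(t[205:280,360:460],(400,300))
out[300:,:400]=cv2.resize(s[260:360,300:400],(400,300))
cv2.imwrite('pics/crop2.png',out)
E
```

```text
top 400 263 8 [ 492.4 -238.9    8. ]
side 338 345 8 [ 495.4 -242.3    8. ]
top 413.5 249.5 260 [ 492.6 -236.   260. ]
side 343 271 260 [ 498.2 -234.8  260. ]
top 383 231 8 [ 602.7 -180.     8. ]
side 376 313 8 [ 611.8 -181.8    8. ]
top 238.2 273 68 [433.9 302.1  68. ]
side 266.5 187 68 [436.9 299.   68. ]
top 356 291 20 [391.2 -88.3  20. ]
side 281 300 20 [394.9 -90.4  20. ]
top 291 287 27 [397.7 129.5  27. ]
side 266 234 27 [402.2 141.8  27. ]
top (290.3, 229) [598.  139.6  16. ]
top (308.5, 219.2) [634.4  78.4  16. ]
top (289, 231.5) [589.1 143.7  16. ]
top (299.5, 247) [536.3 106.   16. ]
```

View pics/crop2.png

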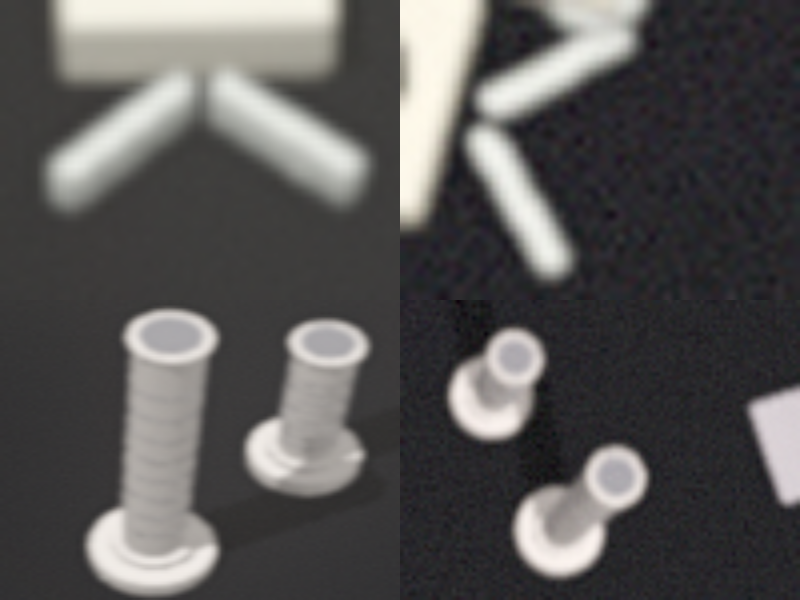

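```bash
python3 - <<'E'
from h import *
t=cv2.imread('pics/top0.png'); s=cv2.imread('pics/side0.png')
def fit(n,im,poly,th,z=14):
    m=np.zeros(im.shape[:2],np.uint8); cv2.fillPoly(m,[np.array(poly)],255)
    g=im.min(2); vv,uu=np.nonzero((g>th)&(m>0))
    W=np.array([onz(n,u,v,z)[:2] for u,v in zip(uu,vv)])
    c=W.mean(0); d=np.linalg.svd(W-c)[2][0]; pr=(W-c)@d; q=(W-c)@[-d[1],d[0]]
    print(n,len(W),c.round(1),"ang",np.degrees(np.arctan2(d[1],d[0])).round(1),"len",np.ptp(pr).round(1),"wid",np.ptp(q).round(1)); return c,d
def solve(a,b):
    (c1,d1),(c2,d2)=a,b
    k=np.linalg.solve(np.c_[d1,-d2],c2-c1); K=c1+k[0]*d1
    e1=(c1-K)/np.linalg.norm(c1-K); e2=(c2-K)/np.linalg.norm(c2-K); x=-(e1+e2)/np.linalg.norm(e1+e2)
    print("corner",K.round(1),"angle between",np.degrees(np.arccos(e1@e2)).round(1),"xdir",np.degrees(np.arctan2(x[1],x[0])).round(1),"seat",(K-58*x).round(1))
A=fit("top",t,[(289,226),(305,217),(310,219),(309,222),(292,231),(289,229)],130)
B=fit("top",t,[(288,230),(291,230),(303,248),(298,251),(287,233)],130)
solve(A,B)
A=fit("side",s,[(312,237),(330,224),(333,224),(333,227),(317,243),(312,242)],130)
B=fit("side",s,[(334,224),(337,223),(356,234),(355,242),(350,242),(334,231)],130)
solve(A,B)
print("lip",onz("top",413.5,249,260),onz("side",342.75,272,260))
# foot: bright mask centroid check via boundary
for n,im,c in (("top",t,(400,263)),("side",s,(338,345))):
    print(n)
    for X in ([494,-237],): print(pix(n,X+[0]),pix(n,X+[260]))
E
```

```text
top 107 [619.6 110.8] ang 122.4 len 74.6 wid 21.2
top 96 [563.2 124.6] ang -149.4 len 70.0 wid 16.3
corner [597.9 145.1] angle between 91.9 xdir 76.5 seat [584.3  88.7]
side 112 [564.3 121.2] ang -146.5 len 81.4 wid 18.5
side 149 [620.6 109.1] ang -63.1 len 74.3 wid 26.9
corner [601.9 146.1] angle between 83.4 xdir 75.2 seat [587.1  90. ]
lip [ 494.1 -236.   260. ] [ 496.9 -237.1  260. ]
top
[399.  262.9] [413.8 249. ]
side
[336.6 345. ] [341.3 272.3]
```

```bash
cat >> h.py <<'E'
def sh(W,yaw_deg=None,cur=None):
    o=env.get_obs(); p=np.array(cur[:3]) if cur is not None else o["position"]
    y=o["tool_rot"][2] if cur is None else np.radians(cur[3])
    M=R.from_euler('xyz',[np.pi,0,y]).as_matrix(); s=M.T@(np.array(W)-p)/500
    return s.round(3), None if yaw_deg is None else round(-(((yaw_deg-np.degrees(y))+180)%360-180)/180,4)
E
python3 - <<'E'
from h import *
for uv in [(452,231),(468,227),(472,250),(468,256),(477,282)]: print(uv,onz("top",*uv,6))
c=(228,555,231.3,np.degrees(2.75179))
for W in [(228,555,330),(400,250,330),(430,60,330),(460,-362,330),(460,-362,60)]: print(W,sh(W,164.4,c))
E
```

```text
(452, 231) [ 611.  -423.1    6. ]
(468, 227) [ 627.3 -480.8    6. ]
(472, 250) [ 545.6 -492.8    6. ]
(468, 256) [ 524. -478.    6.]
(477, 282) [ 433.9 -507.6    6. ]
(228, 555, 330) (array([-0.   ,  0.   , -0.197]), np.float64(-0.0374))
(400, 250, 330) (array([-0.55 , -0.434, -0.197]), np.float64(-0.0374))
(430, 60, 330) (array([-0.75 , -0.762, -0.197]), np.float64(-0.0374))
(460, -362, 330) (array([-1.126, -1.52 , -0.197]), np.float64(-0.0374))
(460, -362, 60) (array([-1.126, -1.52 ,  0.343]), np.float64(-0.0374))
```

Request:
{"api": "drive_tool", "payload": {"targets": [[1, [0, 0, -0.2], -0.037], [1, [0, 0, -0.2], -0.037], [1, [0, 0, -0.2], -0.037], [1, [-0.55, -0.434, -0.2], -0.037], [1, [-0.55, -0.434, -0.2], -0.037], [1, [-0.55, -0.434, -0.2], -0.037], [1, [-0.55, -0.434, -0.2], -0.037], [1, [-0.55, -0.434, -0.2], -0.037], [1, [-0.55, -0.434, -0.2], -0.037], [1, [-0.55, -0.434, -0.2], -0.037], [1, [-0.75, -0.762, -0.2], -0.037], [1, [-0.75, -0.762, -0.2], -0.037]]}}

```text
clock: 1.3
position: [415.6, 149.3, 330.7]
tool_rot: [-3.141, -0.0, 2.868]
force: [1.6, -0.3, 0.4]
opening: 1.003
```

```bash
python3 - <<'E'
from h import *
o=env.get_obs();print(o["position"],np.degrees(o["tool_rot"]))
for W in [(430,60,330),(440,-100,330),(460,-362,330),(460,-362,60)]: print(W,sh(W,164.4))
E
```

```text
[415.59282587 149.33172854 330.70524206] [-1.79983666e+02 -2.27565383e-02  1.64312310e+02]
(430, 60, 330) (array([-0.076, -0.164,  0.001]), np.float64(-0.0005))
(440, -100, 330) (array([-0.182, -0.467,  0.001]), np.float64(-0.0005))
(460, -362, 330) (array([-0.362, -0.961,  0.001]), np.float64(-0.0005))
(460, -362, 60) (array([-0.362, -0.961,  0.541]), np.float64(-0.0005))
```

Request:
{"api": "drive_tool", "payload": {"targets": [[1, [-0.1, -0.467, 0], 0], [1, [-0.1, -0.467, 0], 0], [1, [-0.1, -0.467, 0], 0], [1, [-0.1, -0.467, 0], 0], [1, [-0.28, -0.961, 0], 0], [1, [-0.28, -0.961, 0], 0], [1, [-0.28, -0.961, 0], 0], [1, [-0.28, -0.961, 0], 0], [1, [-0.28, -0.961, 0], 0], [1, [-0.362, -0.961, 0], 0], [1, [-0.362, -0.961, 0], 0], [1, [-0.362, -0.961, 0], 0]]}}

```text
clock: 2.5
position: [460.2, -362.6, 328.7]
tool_rot: [3.14, -0.003, 2.866]
force: [-1.8, 0.8, -0.7]
opening: 1.003
```

```bash
python3 - <<'E'
from h import *
o=env.get_obs();print(o["position"],np.degrees(o["tool_rot"]))
for W in [(460,-362,30),(460,-362,-5)]: print(W,sh(W,164.4))
E
```

```text
[ 460.19055548 -362.61738802  328.69850529] [ 1.79930914e+02 -1.63161138e-01  1.64182427e+02]
(460, -362, 30) (array([0.001, 0.001, 0.597]), np.float64(-0.0012))
(460, -362, -5) (array([0.001, 0.001, 0.667]), np.float64(-0.0012))
```

Go down to TCP z ≈ 5 (open tips ≈ 18), then look.

Request:
{"api": "drive_tool", "payload": {"targets": [[1, [0, 0, 0.6], 0], [1, [0, 0, 0.6], 0], [1, [0, 0, 0.6], 0], [1, [0, 0, 0.6], 0], [1, [0, 0, 0.6], 0], [1, [0, 0, 0.6], 0], [1, [0, 0, 0.6], 0], [1, [0, 0, 0.625], 0], [1, [0, 0, 0.65], 0], [1, [0, 0, 0.65], 0]]}}

```text
clock: 3.5
position: [460.4, -360.6, 6.9]
tool_rot: [-3.141, 0.001, 2.868]
force: [-0.8, -0.2, 0.3]
opening: 1.0
```

```bash
python3 - <<'E'
from h import *
o=env.get_obs();print(o["position"],np.degrees(o["tool_rot"]),o["force"])
t=snap("top","top1.png");s=snap("side","side1.png")
out=np.zeros((600,800,3),np.uint8)
out[:,:400]=cv2.resize(s[290:440,280:380],(400,600)); out[:,400:]=cv2.resize(t[200:350,370:470],(400,600))
cv2.imwrite('pics/crop3.png',out)
E
```

```text
[ 460.44357556 -360.56450927    6.89159216] [-1.79965961e+02  6.47216659e-02  1.64332287e+02] [-0.83299061 -0.22070407  0.30875727]
```

View pics/crop3.png

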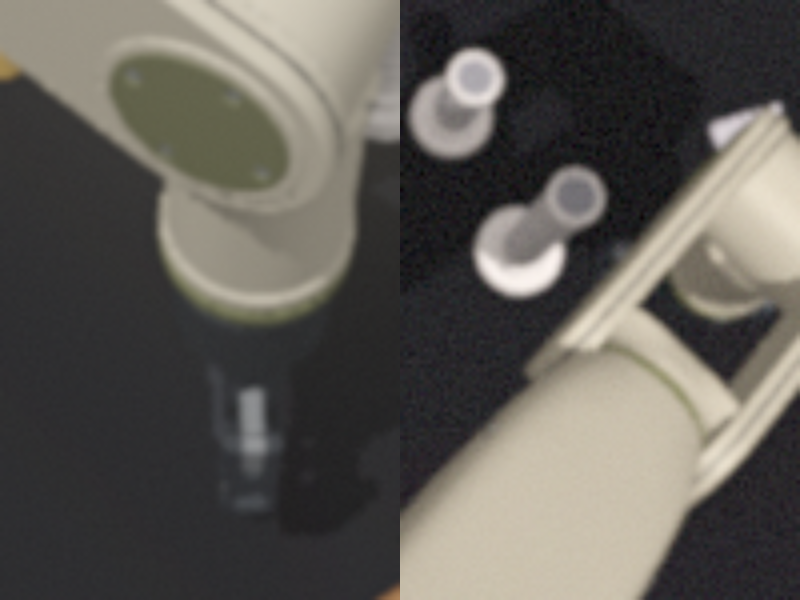

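```bash
python3 - <<'E'
from h import *
o=env.get_obs(); a=np.array([460.4,-360.6])
for z in (150,250,300,350,400,450,550):
  A,B=onz("top",402,291,z)[:2],onz("top",464,226,z)[:2]
  d=(B-A)/np.linalg.norm(B-A); n=np.array([-d[1],d[0]]); print(z,A,B,"off",(n@(A-a)).round(1),"dir",np.degrees(np.arctan2(*d[::-1])).round())
print(pix("side",[460.4,-360.6,6.9]),pix("top",[460,-360,300]))
# side-view: bottom of yoke-cyl ring pixel -> height on tool axis
for v in (350,355,360,365,370,380,390): 
  q,dv=ray("side",343,v); k=np.dot(a-q[:2],dv[:2])/np.dot(dv[:2],dv[:2]); print(v,(q+k*dv).round())
E
```

```text
150 [ 381.  -220.9] [ 595.5 -423.2] off 47.2 dir -43.0
250 [ 370.2 -203.4] [ 571.3 -393.1] off 52.5 dir -43.0
300 [ 364.7 -194.6] [ 559.2 -378. ] off 55.1 dir -43.0
350 [ 359.3 -185.9] [ 547.1 -362.9] off 57.8 dir -43.0
400 [ 353.8 -177.1] [ 534.9 -347.9] off 60.4 dir -43.0
450 [ 348.4 -168.3] [ 522.8 -332.8] off 63.0 dir -43.0
550 [ 337.5 -150.8] [ 498.6 -302.7] off 68.3 dir -43.0
[338.8 396.1] [458.8 259.4]
350 [ 461. -361.  194.]
355 [ 461. -361.  177.]
360 [ 462. -361.  159.]
365 [ 463. -362.  140.]
370 [ 464. -362.  121.]
380 [ 465. -363.   81.]
390 [ 467. -364.   37.]
```

Request:
{"api": "drive_tool", "payload": {"targets": [[1, [0, 0, 0.01], 0], [1, [0, 0, 0.015], 0], [1, [0, 0, 0.02], 0], [1, [0, 0, 0.024], 0], [1, [0, 0, 0.024], 0]]}}

```text
clock: 4.1
position: [459.7, -360.0, -6.2]
tool_rot: [3.141, -0.001, 2.868]
force: [1.0, 0.1, -0.5]
opening: 1.002
```

```bash
python3 - <<'E'
from h import *
o=env.get_obs();print(o["position"],np.degrees(o["tool_rot"]),o["force"])
for z in(0,7,12,20,30): print(z,pix("side",[460.4-.269*50,-360.6-.963*50,z]))
p=o["position"]; c=np.array([495.5,-237]); S=np.array([586,89.])
d=(S-c)/np.linalg.norm(S-c); n=np.array([-d[1],d[0]])
print(d,"dist",d@(c-p[:2]),"lat",n@(c-p[:2]),np.linalg.norm(S-c))
W=S-93*d; print(sh([*W,p[2]],np.degrees(np.arctan2(d[1],d[0]))+90))
E
```

```text
[ 459.69659382 -359.98119636   -6.1516945 ] [ 1.79979691e+02 -3.84713957e-02  1.64323132e+02] [ 0.96492047  0.1185839  -0.54890186]
0 [339.4 420.6]
7 [339.6 419.2]
12 [339.7 418.2]
20 [339.8 416.6]
30 [340.  414.6]
[0.26749142 0.96356024] dist 128.07689529614808 lat -1.602324259944793 338.32861244653844
(array([-0.001,  0.747,  0.   ]), np.float64(-0.0009))
```

Request:
{"api": "drive_tool", "payload": {"targets": [[1, [-0.003, 0.02, 0], 0], [1, [-0.003, 0.04, 0], 0], [1, [-0.003, 0.05, 0], 0], [1, [-0.003, 0.06, 0], 0], [1, [-0.003, 0.07, 0], 0], [1, [-0.003, 0.08, 0], 0], [1, [-0.003, 0.09, 0], 0], [1, [-0.003, 0.1, 0], 0], [1, [-0.003, 0.11, 0], 0], [1, [-0.003, 0.12, 0], 0], [1, [-0.003, 0.13, 0], 0], [1, [-0.003, 0.14, 0], 0]]}}

```text
clock: 5.3
position: [480.5, -292.9, -5.6]
tool_rot: [-3.142, 0.0, 2.868]
force: [-1.8, -1.5, 0.5]
opening: 1.002
```

```bash
python3 - <<'E'
from h import *
o=env.get_obs();print(o["position"],np.degrees(o["tool_rot"]),o["force"])
t=snap("top","top2.png");s=snap("side","side2.png")
out=np.zeros((600,800,3),np.uint8)
out[:,:400]=cv2.resize(s[240:390,290:390],(400,600)); out[:,400:]=cv2.resize(t[190:340,360:460],(400,600))
cv2.imwrite('pics/crop4.png',out)
E
```

```text
[ 480.46458001 -292.91714146   -5.63561149] [-1.79995013e+02  6.68257864e-03  1.64324892e+02] [-1.83040218 -1.47325353  0.53232368]
```

View pics/crop4.png

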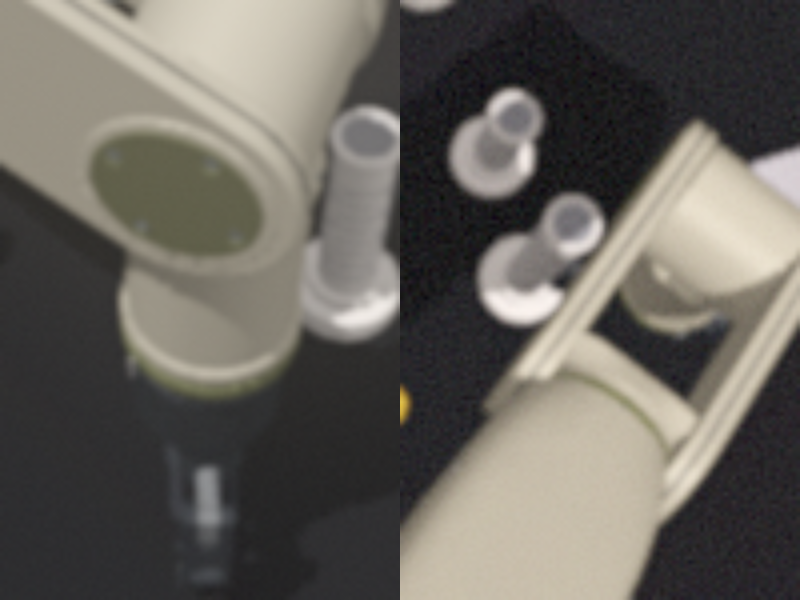

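The crop shows the tall cylinder upright at top, lip (403.2,245.5), foot around (390,259). The short cylinder is unmoved. The arm hides the tall one in the side view.

```bash
python3 - <<'E'
from h import *
p=env.get_obs()["position"]
c=onz("top",403.2,245.6,260)[:2]; print(c, onz("top",490/4+360-.0-0+0,259.5,10))
S=np.array([586,89.]); y=np.array([.2707,.9627]); x=np.array([-.9627,.2707])
r=c-p[:2]; print("along",y@r,"lat",x@r, "to seat along/lat",y@(S-c),x@(S-c), "dirtoseat",np.degrees(np.arctan2(*(S-c)[::-1])))
E
```

```text
[ 503.4 -205.4] [ 512.4 -528.1   10. ]
along 89.93017705511106 lat 1.5421276033617433 to seat along/lat 305.77869999999996 0.17505999999996671 dirtoseat 74.32743908214523
```

Request:
{"api": "drive_tool", "payload": {"targets": [[1, [0, 0.02, 0], 0], [1, [0, 0.045, 0], 0], [1, [0, 0.07, 0], 0], [1, [0, 0.1, 0], 0], [1, [0, 0.13, 0], 0], [1, [0, 0.16, 0], 0], [1, [0, 0.19, 0], 0], [1, [0, 0.22, 0], 0], [1, [0, 0.25, 0], 0], [1, [0, 0.28, 0], 0], [1, [0, 0.3, 0], 0], [1, [0, 0.315, 0], 0]]}}

```text
clock: 6.6
position: [523.1, -140.6, -5.8]
tool_rot: [-3.142, -0.0, 2.869]
force: [-0.3, -2.0, 0.1]
opening: 1.0
```

```bash
python3 - <<'E'
from h import *
o=env.get_obs();print(o["position"],np.degrees(o["tool_rot"]),o["force"])
t=snap("top","top3.png")
p=o["position"]
y=np.array([.2707,.9627]); c=p[:2]+90*y
print("expect lip",pix("top",[*c,260]),"foot",pix("top",[*c,10]))
cv2.imwrite('pics/crop5.png',cv2.resize(t[180:330,290:440],(600,600)))
E
```

```text
[ 523.08090731 -140.55374503   -5.75401735] [-1.79999226e+02 -8.00882726e-03  1.64362855e+02] [-0.33374199 -2.00229788  0.09310967]
expect lip [352.2 229.4] foot [346.4 245.5]
```

View pics/crop5.png

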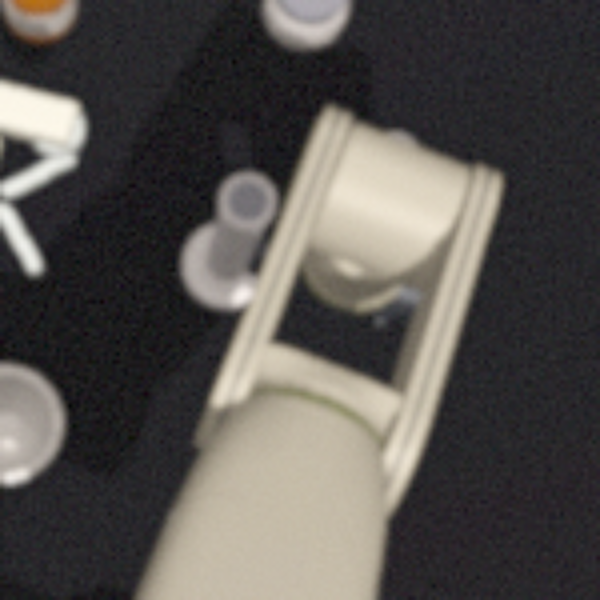

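```bash
python3 - <<'E'
from h import *
p=env.get_obs()["position"]
c=onz("top",351.5,230,260)[:2]
S=np.array([586,89.]); y=np.array([.2696,.963]); x=np.array([-.963,.2696])
r=c-p[:2]; print(c,"along",y@r,"lat",x@r, "to seat along/lat",y@(S-c),x@(S-c))
E
```

```text
[545.6 -51.9] along 90.67369457607462 lat 2.1674342751071944 to seat along/lat 146.57854 -0.918559999999977
```

Request:
{"api": "drive_tool", "payload": {"targets": [[1, [0.002, 0.02, 0], 0], [1, [0.002, 0.045, 0], 0], [1, [0.002, 0.07, 0], 0], [1, [0.002, 0.095, 0], 0], [1, [0.002, 0.12, 0], 0], [1, [0.002, 0.145, 0], 0], [1, [0.002, 0.17, 0], 0], [1, [0.002, 0.19, 0], 0], [1, [0.002, 0.21, 0], 0], [1, [0.002, 0.225, 0], 0], [1, [0.002, 0.235, 0], 0], [1, [0.002, 0.245, 0], 0]]}}

```text
clock: 7.85
position: [555.1, -23.1, -5.7]
tool_rot: [-3.141, -0.0, 2.868]
force: [-1.2, -1.9, -0.6]
opening: 1.004
```

Request:
{"api": "drive_tool", "payload": {"targets": [[1, [0, 0.006, 0], 0], [1, [0, 0.012, 0], 0], [1, [0, 0.018, 0], 0], [1, [0, 0.024, 0], 0], [1, [0, 0.028, 0], 0], [1, [0, 0.032, 0], 0]]}}

```text
clock: 8.45
position: [559.3, -7.9, -5.7]
tool_rot: [-3.142, -0.0, 2.868]
force: [0.1, -1.9, 0.0]
opening: 1.005
```

Request:
{"api": "drive_tool", "payload": {"targets": [[1, [0, 0.004, 0], 0], [1, [0, 0.007, 0], 0], [1, [0, 0.01, 0], 0], [1, [0, 0.012, 0], 0], [1, [0, 0.014, 0], 0], [1, [0, 0.016, 0], 0], [1, [0, 0.016, 0], 0]]}}

```text
clock: 9.15
position: [561.5, -0.1, -5.7]
tool_rot: [3.142, -0.0, 2.868]
force: [-0.6, -0.8, -1.4]
opening: 1.002
```

Request:
{"api": "drive_tool", "payload": {"targets": [[1, [0, 0.002, 0], 0], [1, [0, 0.004, 0], 0], [1, [0, 0.004, 0], 0]]}}

```text
clock: 9.45
position: [562.0, 1.4, -5.5]
tool_rot: [-3.141, 0.0, 2.868]
force: [-2.1, -4.6, 1.3]
opening: 0.998
```

Request:
{"api": "drive_tool", "payload": {"targets": [[1, [0, 0.002, 0], 0], [1, [0, 0.003, 0], 0], [1, [0, 0.003, 0], 0]]}}

```text
clock: 9.75
position: [562.3, 1.9, -5.2]
tool_rot: [-3.14, 0.0, 2.868]
force: [-5.4, -9.3, 5.0]
opening: 0.998
```

Request:
{"api": "drive_tool", "payload": {"targets": [[1, [0, 0.002, 0], 0], [1, [0, 0.003, 0], 0], [1, [0, 0.003, 0], 0]]}}

```text
clock: 10.05
position: [562.5, 2.2, -5.0]
tool_rot: [-3.138, -0.0, 2.868]
force: [-8.4, -16.3, 9.3]
opening: 1.0
```

```bash
python3 - <<'E'
from h import *
o=env.get_obs();print(o["position"],np.degrees(o["tool_rot"]),o["force"])
t=snap("top","top4.png");s=snap("side","side4.png")
print(pix("top",[586,89,0]),pix("side",[586,89,0]))
out=np.zeros((600,800,3),np.uint8)
out[:,:400]=cv2.resize(s[110:260,285:385],(400,600)); out[:,400:]=cv2.resize(t[180:330,260:360],(400,600))
cv2.imwrite('pics/crop6.png',out)
E
```

```text
[562.45162729   2.23833889  -4.95762654] [-1.79817340e+02 -1.45752660e-02  1.64310938e+02] [ -8.42610184 -16.31064333   9.30256014]
[305.  233.9] [333.5 241.3]
```

View pics/crop6.png

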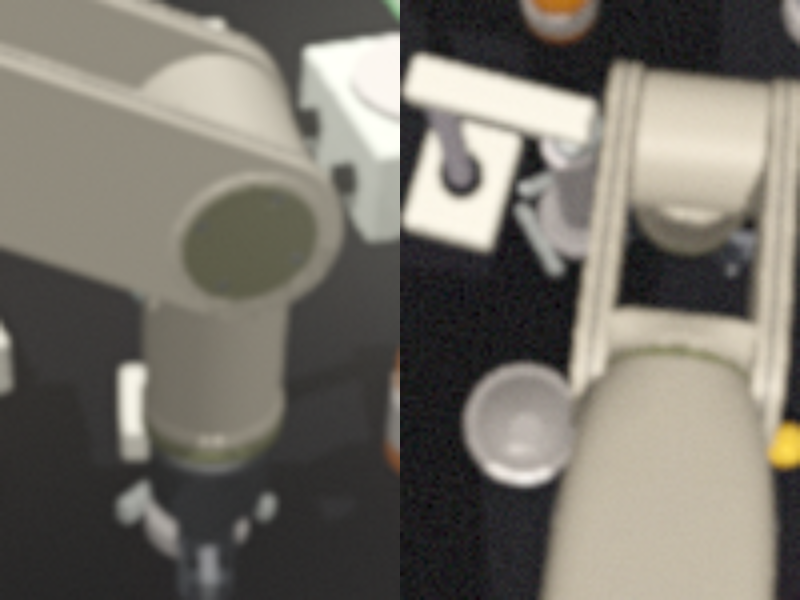

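Request:
{"api": "drive_tool", "payload": {"targets": [[1, [0, -0.008, 0], 0], [1, [0, -0.02, 0], 0], [1, [0, -0.06, 0], 0], [1, [0, -0.15, 0], 0], [1, [0, -0.22, 0], 0], [1, [0, -0.3, 0], 0], [1, [0, -0.3, 0], 0], [1, [0, -0.3, -0.2], 0], [1, [0, -0.3, -0.4], 0], [1, [0, -0.3, -0.6], 0], [1, [0, -0.3, -0.6], 0], [1, [0, -0.3, -0.6], 0]]}}

```text
clock: 11.35
position: [522.3, -138.9, 246.4]
tool_rot: [3.141, 0.001, 2.869]
force: [1.5, 0.3, 0.1]
opening: 0.997
```

```bash
python3 - <<'E'
from h import *
o=env.get_obs();print(o["position"],np.degrees(o["tool_rot"]),o["force"])
t=snap("top","top5.png");s=snap("side","side5.png")
out=np.zeros((600,800,3),np.uint8)
out[:,:400]=cv2.resize(s[160:260,300:366],(400,600)); out[:,400:]=cv2.resize(t[190:265,265:315],(400,600))
cv2.imwrite('pics/crop7.png',out)
E
```

```text
[ 522.29090555 -138.90338727  246.44876412] [1.79957828e+02 3.57889984e-02 1.64367082e+02] [1.53718243 0.30023146 0.08472126]
```

View pics/crop7.png

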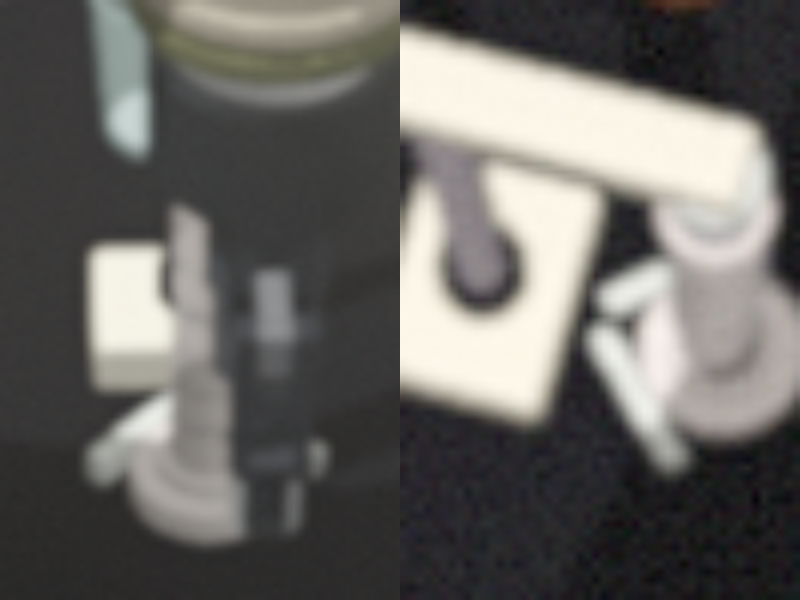

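The crop shows the foot in the V, touching the lower bar at top (303,245) and the upper at (296,225). The tube is upright under the head. On to the button, with the gripper shut.

```bash
python3 - <<'E'
from h import *
print("lip exp",pix("top",[586.5,89,260]))
for W in [(430,-60,330),(420,60,330),(435.4,300.5,330),(435.4,300.5,110)]: print(W,sh(W,164.4))
E
```

```text
lip exp [304.2 215.1]
(430, -60, 330) (array([ 0.229,  0.103, -0.152]), np.float64(-0.0002))
(420, 60, 330) (array([ 0.313,  0.329, -0.152]), np.float64(-0.0002))
(435.4, 300.5, 330) (array([ 0.413,  0.8  , -0.152]), np.float64(-0.0002))
(435.4, 300.5, 110) (array([0.413, 0.8  , 0.288]), np.float64(-0.0002))
```

Request:
{"api": "drive_tool", "payload": {"targets": [[-1, [0.1, 0.0, -0.152], 0], [-1, [0.229, 0.103, -0.152], 0], [-1, [0.229, 0.103, -0.152], 0], [-1, [0.229, 0.103, -0.152], 0], [-1, [0.313, 0.329, -0.152], 0], [-1, [0.313, 0.329, -0.152], 0], [-1, [0.413, 0.8, -0.152], 0], [-1, [0.413, 0.8, -0.152], 0], [-1, [0.413, 0.8, -0.152], 0], [-1, [0.413, 0.8, -0.152], 0], [-1, [0.413, 0.8, -0.152], 0], [-1, [0.413, 0.8, -0.152], 0]], "newtons": 20}}

```text
clock: 12.65
position: [430.5, 305.9, 318.7]
tool_rot: [3.141, -0.002, 2.873]
force: [-0.7, -0.5, -0.5]
opening: 0.003
```

```bash
python3 - <<'E'
from h import *
print(env.get_obs()["position"])
for W in [(435.4,300.5,320),(435.4,300.5,95)]: print(W,sh(W,164.4))
t=snap("top","top6.png");s=snap("side","side6.png")
print("foot exp",pix("side",[586.5,89,0]),"lip",pix("side",[586.5,89,260]))
out=np.zeros((600,800,3),np.uint8)
out[:,:400]=cv2.resize(s[140:260,285:365],(400,600)); out[:,400:]=cv2.resize(t[190:290,260:327],(400,600))
cv2.imwrite('pics/crop8.png',out)
E
```

```text
[430.46510272 305.9441849  318.74848996]
(435.4, 300.5, 320) (array([-0.012, -0.008, -0.003]), np.float64(0.0011))
(435.4, 300.5, 95) (array([-0.012, -0.008,  0.447]), np.float64(0.0011))
foot exp [333.7 241.2] lip [336.7 166.7]
```

View pics/crop8.png

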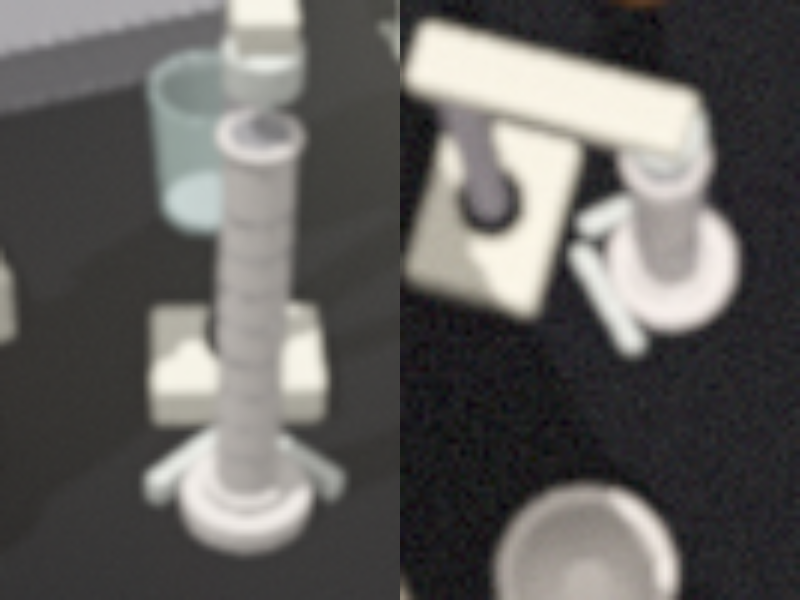

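The crop shows the cylinder upright and symmetric in the V, touching both bars, with its lip directly under the head. Now I lower the tool onto the button.

Request:
{"api": "drive_tool", "payload": {"targets": [[-1, [0, 0, 0.1], 0], [-1, [0, 0, 0.2], 0], [-1, [0, 0, 0.3], 0], [-1, [0, 0, 0.4], 0], [-1, [0, 0, 0.46], 0], [-1, [0, 0, 0.46], 0], [-1, [0, 0, 0.46], 0]]}}

```text
clock: 13.45
position: [431.9, 300.2, 90.9]
tool_rot: [-3.141, -0.0, 2.867]
force: [0.9, 0.8, 0.9]
opening: -0.001
```

```bash
python3 - <<'E'
from h import *
o=env.get_obs();print(o["position"],o["force"])
for W in [(435.4,300.5,75),(435.4,300.5,62)]: print(W,sh(W,164.4))
t=snap("top","top7.png");s=snap("side","side7.png")
out=np.zeros((600,800,3),np.uint8)
out[:,:400]=cv2.resize(s[130:230,225:292],(400,600)); out[:,400:]=cv2.resize(t[220:320,205:272],(400,600))
cv2.imwrite('pics/crop9.png',out)
E
```

```text
[431.88675214 300.1542042   90.92431564] [0.89624127 0.78074522 0.86518864]
(435.4, 300.5, 75) (array([-0.007,  0.003,  0.032]), np.float64(-0.0008))
(435.4, 300.5, 62) (array([-0.007,  0.003,  0.058]), np.float64(-0.0008))
```

View pics/crop9.png

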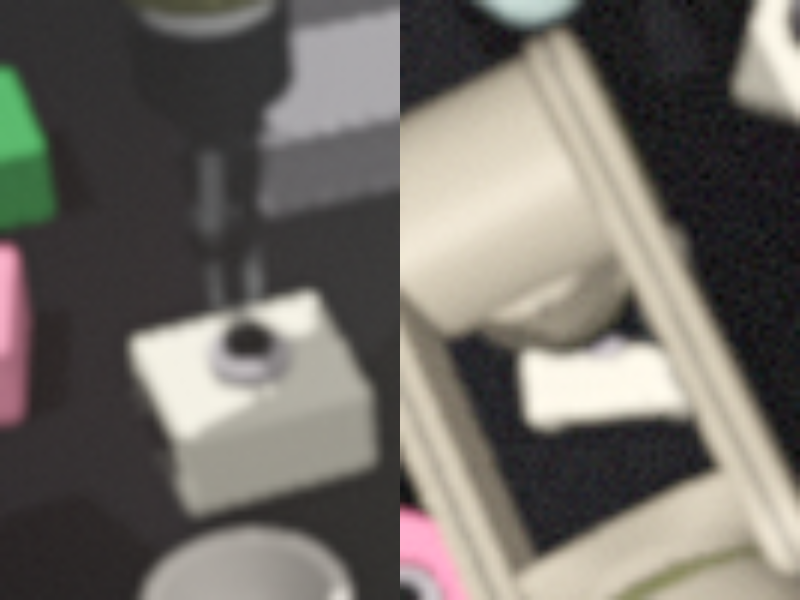

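The tool hangs just above the cream box's button, which is at side crop (248,340). It sits about 3 mm too low in x, so I correct that and press.

Request:
{"api": "drive_tool", "payload": {"targets": [[-1, [-0.007, 0.002, 0.02], 0], [-1, [-0.007, 0.002, 0.035], 0], [-1, [-0.007, 0.002, 0.045], 0], [-1, [-0.007, 0.002, 0.052], 0], [-1, [-0.007, 0.002, 0.056], 0], [-1, [-0.007, 0.002, 0.058], 0], [-1, [-0.007, 0.002, 0.058], 0], [-1, [-0.007, 0.002, 0.058], 0]]}}

```text
clock: 14.35
position: [436.0, 301.4, 65.4]
tool_rot: [3.141, 0.001, 2.868]
force: [-14.6, -10.2, 36.2]
opening: -0.0
```

Request:
{"api": "drive_tool", "payload": {"targets": [[-1, [0, 0, -0.006], 0], [-1, [0, 0, -0.006], 0]]}}

```text
clock: 14.55
position: [435.9, 301.4, 65.8]
tool_rot: [3.141, 0.001, 2.868]
force: [-3.3, -3.3, 14.3]
opening: 0.003
```

Request:
{"api": "drive_tool", "payload": {"targets": [[-1, [0, 0, -0.004], 0], [-1, [0, 0, -0.004], 0]]}}

```text
clock: 14.75
position: [435.8, 301.3, 67.0]
tool_rot: [3.141, 0.001, 2.868]
force: [1.7, -0.6, 2.9]
opening: 0.003
```

Request:
{"api": "drive_tool", "payload": {"targets": [[-1, [0, 0, -0.004], 0], [-1, [0, 0, -0.004], 0]]}}

```text
clock: 14.95
position: [435.5, 301.2, 68.5]
tool_rot: [3.141, 0.0, 2.868]
force: [1.9, 0.3, 3.2]
opening: -0.001
```

Request:
{"api": "drive_tool", "payload": {"targets": [[-1, [0, 0, -0.006], 0], [-1, [0, 0, -0.006], 0]]}}

```text
clock: 15.15
position: [434.9, 301.0, 71.3]
tool_rot: [-3.141, -0.001, 2.868]
force: [1.1, 0.2, 1.8]
opening: -0.001
```

There was a hard stop at about z 65.5, then a soft spring zone of 2–3 N up to about 71, so the button bottomed out and followed back up. Retract and check.

Request:
{"api": "drive_tool", "payload": {"targets": [[-1, [0, 0, -0.04], 0], [-1, [0, 0, -0.12], 0], [-1, [0, 0, -0.2], 0], [-1, [0, 0, -0.3], 0], [-1, [0, 0, -0.4], 0], [-1, [0, 0, -0.45], 0], [-1, [0.1, 0, -0.45], 0], [-1, [0.1, 0, -0.45], 0], [-1, [0.1, 0, -0.45], 0]]}}

```text
clock: 16.05
position: [386.1, 314.7, 295.8]
tool_rot: [-3.141, -0.001, 2.87]
force: [0.2, -0.2, -0.6]
opening: -0.001
```

```bash
python3 - <<'E'
from h import *
o=env.get_obs();print(o["position"],o["force"])
s=snap("side","side8.png")
cv2.imwrite('pics/fin.png',s)
a=cv2.imread('pics/side0.png')
# cylinder/others unchanged? diff vs earlier at object patches
b=cv2.imread('pics/side6.png'); print("cyl patch diff",np.abs(s[140:260,300:365].astype(int)-b[140:260,300:365]).mean())
for n,(x,y) in dict(short=(376,300),bottle=(393,210),jar=(429,272),weight=(281,300),mortar=(266,234),spat=(395,430)).items():
    print(n,np.abs(s[y-20:y+20,x-20:x+20].astype(int)-a[y-20:y+20,x-20:x+20]).mean().round(1))
E
```

```text
[386.07672466 314.7109713  295.79679075] [ 0.20951038 -0.20603919 -0.62873448]
cyl patch diff 1.7975213675213675
short 6.2
bottle 0.8
jar 0.7
weight 1.7
mortar 9.9
spat 0.6
```

View pics/fin.png

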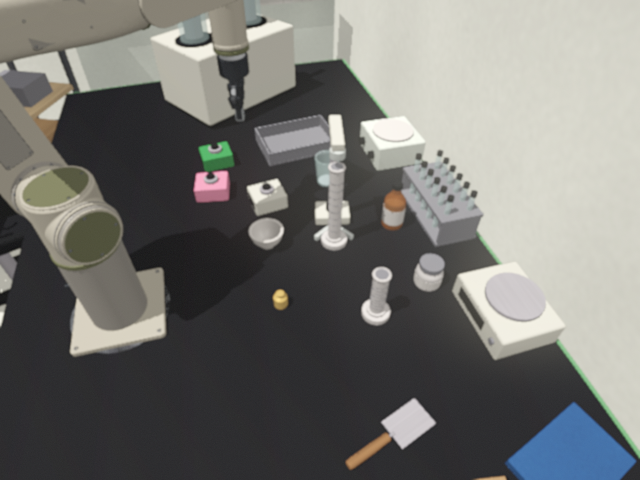

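The tall cylinder is seated upright at (334,238). The button at (267,188) is up, and everything else is where it started. The patch differences at the mortar and the short cylinder look like changed shadows, since their outlines have not moved. Handing in.

```bash
python3 -c "
from plant import env
print(env.close_job())"
```

```text
the job is handed in; nothing more can be done
None
```

I pushed the tall cylinder by its foot with the back of one open finger for about 340 mm. I stopped with it against both bars of the V stop, where the reaction rose to about 18 N. I then pressed the cream box's black button to its hard stop, let go and handed the job in at about 16 s; the hand-in gives no verdict.

**Cylinder:** the last pictures show it upright in the V, touching both bars, with its lip and foot within about 1–2 px of where they should be at the seat.

**Button:** it looks up again in the last picture, and the arm is clear of everything. Two readings differed from what I expected:
- The press peaked at about 36 N on the wrist, far above the 4 N needed.
- The hard stop came at TCP height 65.5 mm, not about 62 mm. I took this as a height offset, because there was a soft spring zone of 2–3 N above it.

**Other things:** all look where they started. The picture comparison differed at the mortar and the short cylinder; I put this down to changed shadows, since their outlines had not moved.

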